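# Gauge the gingerbread bars

### The arm

A 6-joint arm with a two-finger parallel gripper is mounted at the origin on the work surface. World frame = base frame: x ahead of the robot, y to its left, z up, the work surface at z = 0. Lengths are in m, angles in rad, forces in N, time in s.
With the tool pointing down it reaches from about 0.225 to 0.875 m from the base axis. Payload 3.4 kg.
Tool frame: the origin (TCP) lies at the very end of the fingers, on their centre line; the grasp point (between the pads) lies 19 mm behind it; z points along the fingers, y is the line along which they close (so a half turn about z gives the same grasp; the last joint's range is limited). The gripper opens to 85 mm and grips with 20 to 120 N. Pads are 22 mm wide; open, the fingers measure 114 mm over their backs; the gripper's body (76 mm by 85 mm) begins 54 mm behind the grasp point. The pads swing forward as they close: fully open they stand 13 mm farther back than shut.
Start: joints at [1.039, 0.276, 1.505, -0, 1.361, -0.121], TCP at [0.23, 0.527, 0.231] pointing down, gripper open.
Joint ranges: [-2.89, 2.89], [-0.75, 2.08], [0.22, 2.7], [-1.18, 4.32], [0.11, 2.71], [-2.7, 2.7]. Speed limits (rad/s): [2.57, 2.57, 3.14, 3.14, 3.14, 3.14].

### API

Orientations are given as a unit quaternion [w, x, y, z].
In Python, from rig import readout, vision, manip gives the robot as it stands.
- The arm moves only by the shell command python3 -m handwheel 'ROWS' [FORCE]. ROWS is JSON, a list of rows, each a list of 3 entries, a list of its own where there are three numbers: the shift along the tool's x, y, z in mm, then the turn, a rotation vector about the tool's x, y, z in units of 6 degrees (1.0 is 6 degrees), then the closure, from -1 (fully open) to 1 (shut), so that 0 is half open. A call has 1 to 20 rows; each row shifts and turns the commanded pose from where the row before left it, along the tool's axes as they then stand; what a row does not reach is not made up. A row lasts 1/8 s, in which the tool goes at most 62.5 mm and 10.7 degrees, less where a joint would pass 70% of its speed; a pose out of reach is approached as far as the arm can. A call is refused whole if a number of a shift passes 62.5 or a number of a turn 1, either way. A call with a gripper value outside its range is refused whole. The fingers move at their own pace and stop on an object; FORCE is the grip in N (left out, the last holds). Time passes only in rows, so rows that do not move let the fingers close. It gives the time, the measured TCP pose, the force, the opening and the grip force at its end, in the units of the state.
- readout.get_state(): the state, without advancing time (a new reading comes with each control period).
- vision.get_image(name): name is "side" or "top" or "wrist"; returns the picture (384x512x3 uint8, blue, green, red); there is no depth.
- vision.camera_params(name): a dict with "intrinsics" (3x3 intrinsics, pixels), "dist" ([k1, k2, p1, p2, k3] as OpenCV has them; the pictures are not rectified), "rvec" (rotation vector, rad) and "tvec" (3), from world to camera coordinates, as OpenCV has them; the wrist camera has in their place "hand_eye" (4x4, takes a point from camera to tool coordinates, whose origin is the TCP and whose axes are the flange's). Camera axes: x right, y down, z forward; pixel columns grow to the right and rows downward; lengths in m; the calibration is good to about 2 mm. A picture is of the moment at which its call begins: read the wrist's pose just before it. camera_params takes no time and is no camera call.
- manip.sign_off(): hands the job in; it is judged then, once.
The state is a dict: "clock": time; "qpos": joint angles; "qd": joint speeds; "effort": joint torques, N m; "position": TCP position; "ee_rot": TCP orientation; "contact_force": force on the tool from outside, world axes, zero at the start; "moment": the same for the moment, N m; "width": finger opening in m; "gripper_force": force on a finger pad.
Only numpy, scipy, OpenCV 4.12 (cv2) and the standard library are available. Lean on these libraries where they do the work, as an engineer would, in place of code of your own. Each camera call takes 0.05 s, during which the arm holds its last target. There are 200 camera calls.

### The job

Check the three gingerbread bars on the grey mat in the sloping slot gauge, one at a time: lay the bar flat on the slope, lengthwise in line with the slot, and slide it down the slot as far as it goes, well into the red jaws if they let it in. Put each bar away before gauging the next, lying flat in the box it belongs to: the green box if it passes between the green (go) jaws but stops at the red (no-go) jaws, the orange box if it is too wide for the green jaws, the blue box if it goes in between the red jaws too. Leave everything else where it is.

Things in the scene. Friction and masses are not known exactly. Their poses are not given: they have to be found in the camera images.
- bar_a: one of three iced gingerbread bars that look alike but for their width: 58 long (own x), 18 thick (own z), width (own y) different from bar to bar, somewhere from 30 to 46, to be found with the gauge; brown, white icing outline, three sweets along the middle. Rigid, about 40 g. Starts flat, iced side up, on the grey mat (4 thick). Origin: centre of its underside
- bar_b: one of three iced gingerbread bars that look alike but for their width: 58 long (own x), 18 thick (own z), width (own y) different from bar to bar, somewhere from 30 to 46, to be found with the gauge; brown, white icing outline, three sweets along the middle. Rigid, about 40 g. Starts flat, iced side up, on the grey mat (4 thick). Origin: centre of its underside
- bar_c: one of three iced gingerbread bars that look alike but for their width: 58 long (own x), 18 thick (own z), width (own y) different from bar to bar, somewhere from 30 to 46, to be found with the gauge; brown, white icing outline, three sweets along the middle. Rigid, about 40 g. Starts flat, iced side up, on the grey mat (4 thick). Origin: centre of its underside
- gauge: fixed white plate 158 x 96 on a plywood stand, sloping 30 degrees, high end away from the robot. Origin: on the plate's surface, on the slot's centre line, at the upper end of the green jaws, 55 above the table. x points up the slope (slide bars to -x, down towards the robot), y across to the left, z square out of the plate. Plate spans x -66 to 92, y -48 to 48; bare above x = 16
- go (a point): same point and axes as gauge. Jaws: two mirror-alike rails 14 high, open above, out to y = 36 each side. Grey lead-in from x = 16 (gap 60) narrowing to x = 0; green go jaws x = 0 to -30, gap 41.5. Bars in the right class pass a gap with about 1.7 play each side; too wide ones overlap by as much and stop firmly (in the lead-in, lower end at about x = 3)
- no_go (a point): on the plate, centre line, at the upper end of the red no-go jaws (30 down the slope from go); axes as gauge. Gap here 39, narrowing at 45 degrees to 34.5 within 2, then 34.5 down to 32 below this point. A bar is gauged when flat within 5 of the plate, in line and centred in the slot, at its stop for 0.1 s; a narrow one: lower end 11 or more below this point
- box_green: open green box, fixed, 124 x 124 outside, walls 4 thick, rim 35 above the table, floor 4 thick. For bars that pass the green jaws and stop at the red (right size). Origin: centre of its underside, on the table; z up
- box_orange: open orange box, fixed, 124 x 124 outside, walls 4 thick, rim 35 above the table, floor 4 thick. For bars that do not enter the green jaws (too wide). Origin: centre of its underside, on the table; z up
- box_blue: open blue box, fixed, 124 x 124 outside, walls 4 thick, rim 35 above the table, floor 4 thick. For bars that enter the red jaws (too narrow). Origin: centre of its underside, on the table; z up
- lemon: yellow lemon on the mat, about 46 x 72, 46 high, leave alone. Origin: under its middle
- cutter: round steel biscuit cutter on the mat, 54 across, 25 high, leave alone. Origin: centre of its underside
- sugar_bag: white paper bag, 70 x 100, 158 high, beyond the gauge, leave alone. Origin: centre of its underside
- bowl: green bowl, 150 across, 70 high, beyond the gauge, leave alone. Origin: centre of its underside
- sprinkles: small pink jar with a red lid, 48 across, 75 high, left of the gauge's low end, leave alone. Origin: centre of its underside
- spoon: wooden spoon lying crosswise on the table in front of the gauge, 140 long, under 35 high, leave alone. Origin: under its middle
Mind the look-alikes: they are no part of the job. What is shaped like the bar_b but purple is not meant. Leave any pink look-alike of the part that bears gauge alone.

How it is judged:
By the outcome, as a careful person would: the job done as asked, in the order asked, and still so for the second after the job is handed in, with the robot touching nothing.
It also fails if it takes over 72 s, if anything falls off the work surface, if the arm or the gripper's body presses on something with over 40 N, if the wrist force passes 120 N, or if a joint passes its speed limit or range.

## Working session

There is one attempt and no reset: what is moved stays moved. The work goes in short steps, Python scripts to look and compute and a shell command to move; the robot and the scene stay as the last step left them, time stands still between calls to the robot, and variables do not carry over. Pictures are saved under pics/ and viewed, at most 10 in all, crops included, and the job is handed in when it is done.

```bash
mkdir -p pics; ls; python3 - <<'E'
from rig import readout, vision
import cv2,json
for n in ("top","side"):
    cv2.imwrite(f"pics/{n}0.png",vision.get_image(n))
    p=vision.camera_params(n); print(n,{k:__import__('numpy').round(v,4).tolist() for k,v in p.items()})
print({k:__import__('numpy').round(v,4).tolist() for k,v in vision.camera_params("wrist").items()})
print(readout.get_state())
E
```

```text
pics
top {'intrinsics': [[390.02, 0.0, 254.4617], [0.0, 390.02, 188.3417], [0.0, 0.0, 1.0]], 'dist': [-0.1056, 0.0, 0.0, 0.0, 0.0], 'rvec': [2.1678, -2.0249, 0.2203], 'tvec': [-0.0806, 0.4984, 1.2757]}
side {'intrinsics': [[403.3953, 0.0, 252.4771], [0.0, 403.3953, 196.3412], [0.0, 0.0, 1.0]], 'dist': [0.0102, 0.0, 0.0, 0.0, 0.0], 'rvec': [2.2316, -0.4637, 0.1873], 'tvec': [-0.5039, 0.1371, 1.1514]}
{'intrinsics': [[273.2447, 0.0, 257.7647], [0.0, 273.2447, 194.5397], [0.0, 0.0, 1.0]], 'dist': [-0.0633, 0.0, 0.0, 0.0, 0.0], 'hand_eye': [[0.0006, -0.9655, -0.2605, 0.0647], [1.0, 0.0008, -0.0005, 0.0001], [0.0007, -0.2605, 0.9655, -0.1425], [0.0, 0.0, 0.0, 1.0]]}
{'clock': 0.1, 'qpos': array([ 1.03902740e+00,  2.76549965e-01,  1.50601972e+00,  3.72680356e-05,
        1.36070341e+00, -1.21019580e-01]), 'qd': array([ 6.24461679e-04, -7.48490784e-04, -3.54913612e-03,  1.59776564e-03,
       -7.03023808e-06, -6.81524509e-04]), 'effort': array([ 2.12017826e-04, -4.17698407e+01, -2.46405745e+01, -4.70070227e-04,
        5.79721673e-03,  1.28754147e-05]), 'position': array([0.22935589, 0.52675895, 0.23051057]), 'ee_rot': array([-2.86658801e-04,  2.03937720e-01,  9.78983503e-01, -7.90018809e-04]), 'contact_force': array([-0.19557942,  0.40734478, -0.20622912]), 'moment': array([-0.01099549, -0.02007207,  0.03146038]), 'gripper_force': 0.0, 'width': 0.08556983977225653}
```

View pics/top0.png

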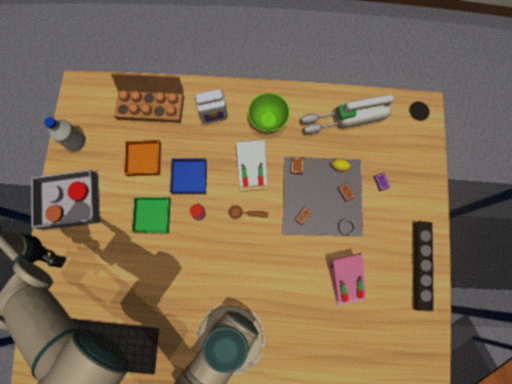

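View pics/side0.png

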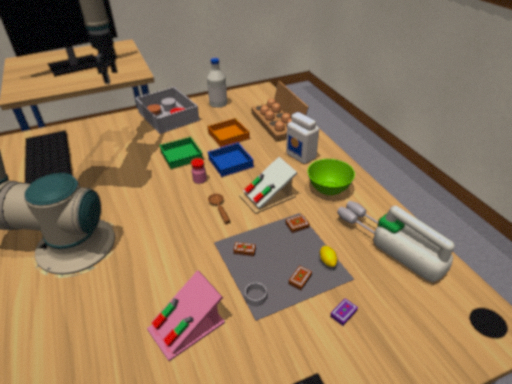

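The top view shows three brown bars on the mat at (297,166), (346,192) and (303,215). The purple bar at (382,182) is a decoy. The white gauge at (252,165) is the real one, because it sits beside the mat, in front of the bag and bowl and behind the spoon. The pink one at (349,278) is the look-alike. The boxes are orange (142,158), blue (189,176) and green (152,215).

```bash
cat > h.py <<'E'
import numpy as np, cv2, json
from scipy.spatial.transform import Rotation as R
from rig import readout, vision
def rot(q): return R.from_quat([q[1],q[2],q[3],q[0]])
def cam(name,st=None):
    p=vision.camera_params(name); K,d=np.array(p["intrinsics"]),np.array(p["dist"])
    if name=="wrist":
        T=np.eye(4);T[:3,:3]=rot(st["ee_rot"]).as_matrix();T[:3,3]=st["position"]
        T=T@np.array(p["hand_eye"]); Rc,C=T[:3,:3],T[:3,3]
    else:
        Rw=cv2.Rodrigues(np.array(p["rvec"]))[0]; Rc=Rw.T; C=-Rc@np.array(p["tvec"]).ravel()
    return K,d,Rc,C
def p2w(c,uv,n=(0,0,1),off=0.):
    K,d,Rc,C=c; x=cv2.undistortPoints(np.array(uv,float).reshape(-1,1,2),K,d).reshape(-1,2)
    r=np.c_[x,np.ones(len(x))]@Rc.T; n=np.array(n,float)
    return C+r*((off-C@n)/(r@n))[:,None]
def w2p(c,P):
    K,d,Rc,C=c
    return cv2.projectPoints(np.array(P,float).reshape(-1,1,3),cv2.Rodrigues(Rc.T)[0],-Rc.T@C,K,d)[0].reshape(-1,2)
def tool(P,st=None):
    "world displacement of TCP to P, in tool axes mm"
    st=st or readout.get_state(); return rot(st["ee_rot"]).inv().apply(np.array(P)-st["position"])*1000
E
python3 - <<'E'
from h import *
c=cam("top"); names=dict(b1=(297,166,.02),b2=(346,192,.02),b3=(303,215,.02),gtopL=(237,143,.1),gtopR=(265,141,.1),glowL=(241,190,.022),glowR=(267,187,.022),orange=(142,158,.035),blue=(189,176,.035),green=(152,215,.035),jar=(197,212,.07),bag=(211,107,.158),bowl=(268,114,.07),lemon=(341,165,.03))
for k,(u,v,z) in names.items(): print(k,p2w(c,[(u,v)],off=z)[0].round(3))
im=cv2.imread("pics/top0.png")
cv2.imwrite("pics/crop1.png",cv2.resize(im[130:315,225:400],None,fx=3.2,fy=3.2,interpolation=cv2.INTER_CUBIC))
s=readout.get_state(); print(rot(s["ee_rot"]).as_matrix().round(3), tool((0.50,-0.08,0.36)).round())
E
```

```text
b1 [ 0.602 -0.191  0.02 ]
b2 [ 0.519 -0.368  0.02 ]
b3 [ 0.428 -0.22   0.02 ]
gtopL [0.646 0.023 0.1  ]
gtopR [ 0.659 -0.072  0.1  ]
glowL [0.501 0.001 0.022]
glowR [ 0.518 -0.089  0.022]
orange [0.591 0.362 0.035]
blue [0.536 0.186 0.035]
green [0.39  0.3   0.035]
jar [0.406 0.139 0.07 ]
bag [0.746 0.114 0.158]
bowl [ 0.772 -0.076  0.07 ]
lemon [ 0.614 -0.346  0.03 ]
[[-0.917  0.399 -0.001]
 [ 0.399  0.917 -0.001]
 [ 0.    -0.002 -1.   ]] [-490. -448. -129.]
```

View pics/crop1.png

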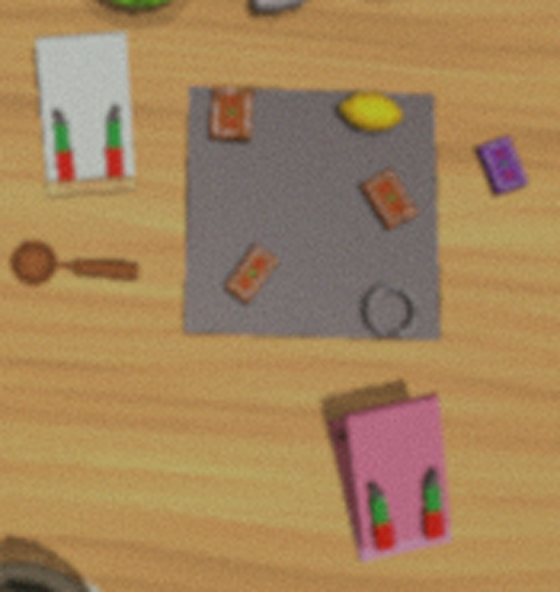

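The crop shows three brown bars on the mat at (231,113), (388,198) and (250,273). The purple one at (502,165) is off the mat, so it is not meant. The white gauge is at (85,110) and the pink decoy gauge at (400,475). I'll move to a vantage point over the mat and gauge for a closer look.

```bash
python3 -m handwheel '[[[-38.5,-40,-11.5],[0,0,0],-1],[[-38.5,-40,-11.5],[0,0,0],-1],[[-38.5,-40,-11.5],[0,0,0],-1],[[-38.5,-40,-11.5],[0,0,0],-1],[[-38.5,-40,-11.5],[0,0,0],-1],[[-38.5,-40,-11.5],[0,0,0],-1],[[-38.5,-40,-11.5],[0,0,0],-1],[[-38.5,-40,-11.5],[0,0,0],-1],[[-38.5,-40,-11.5],[0,0,0],-1],[[-38.5,-40,-11.5],[0,0,0],-1],[[-38.5,-40,-11.5],[0,0,0],-1],[[-38.5,-40,-11.5],[0,0,0],-1],[[-38.5,-40,-11.5],[0,0,0],-1],[[0,0,0],[0,0,-1],-1],[[0,0,0],[0,0,-1],-1],[[0,0,0],[0,0,-1],-1],[[0,0,0],[0,0,-1],-1],[[0,0,0],[0,0,-1],-1],[[0,0,0],[0,0,-0.2],-1],[[0,0,0],[0,0,0],-1]]'; python3 - <<'E'
from h import *
s=readout.get_state(); im=vision.get_image("wrist"); cv2.imwrite("pics/w1.png",im); import pickle; pickle.dump(s,open("w1.pkl","wb"))
cv2.imwrite("pics/w1b.png",cv2.resize(im,(800,600),interpolation=cv2.INTER_CUBIC))
E
```

```text
clock: 2.6
position: [0.4807, -0.1494, 0.3805]
ee_rot: [-0.0, -0.066, 0.998, 0.0]
contact_force: [-0.3, -0.3, 0.7]
width: 0.0851
gripper_force: 0.0
```

View pics/w1b.png

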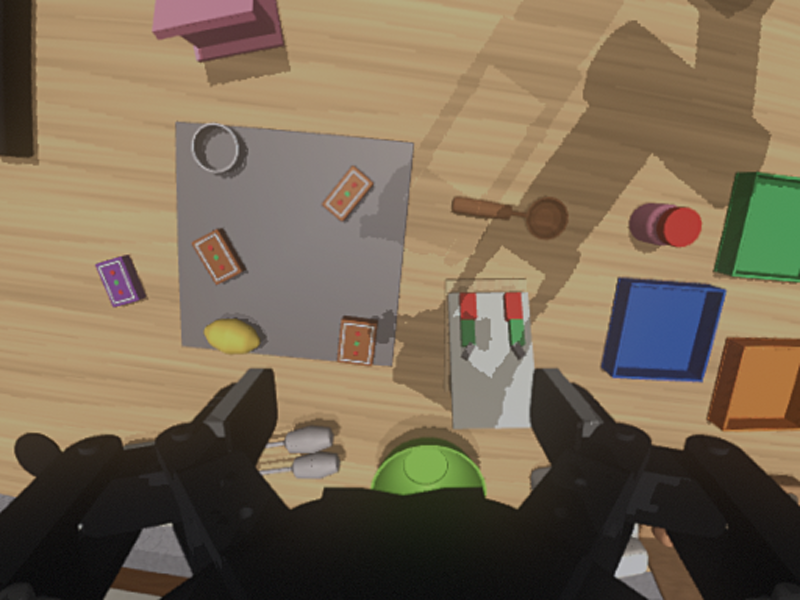

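The wrist view (800x600) shows the bars at (357,341), (218,256) and (347,194), with the white gauge plate spanning (449–534, 292–429). Its low end with the red jaws points to the robot, towards image top. I'll fit box models to the masks.

```bash
cat > fit.py <<'E'
from h import *
from scipy.optimize import minimize
S=4
def box(x0,x1,y0,y1,z0,z1): return np.array([(a,b,c) for a in(x0,x1) for b in(y0,y1) for c in(z0,z1)])*1e-3
def draw(c,boxes,T,sh):
    m=np.zeros((sh[0]*S,sh[1]*S),np.uint8)
    for b in boxes:
        P=b@T[0].T+T[1]
        cv2.fillConvexPoly(m,cv2.convexHull(np.round((w2p(c,P)+.5)*S).astype(np.int32)),1)
    return m
def iou(a,b): return (a&b).sum()/max(1,(a|b).sum())
def gT(p): return (R.from_euler('z',p[2])*R.from_euler('y',-30,degrees=True)).as_matrix(),np.array([p[0],p[1],.055])
def rails(x0,x1,g): return [box(x0,x1,g/2,36,0,14),box(x0,x1,-36,-g/2,0,14)]
def up(m): return cv2.resize(m.astype(np.uint8)*255,None,fx=S,fy=S,interpolation=cv2.INTER_LINEAR)>127
def nm(f,x0,d):
    x0=np.array(x0,float); sim=np.vstack([x0]+[x0+np.eye(len(x0))[i]*d[i] for i in range(len(x0))])
    return minimize(f,sim[0],method='Nelder-Mead',options=dict(initial_simplex=sim,xatol=1e-5,fatol=1e-5,maxiter=250))
def fitgauge(im,c,p0):
    hsv=cv2.cvtColor(im,cv2.COLOR_BGR2HSV).astype(int); h,s,v=hsv[...,0],hsv[...,1],hsv[...,2]
    uv=w2p(c,[[p0[0]-.02,p0[1],.055]])[0]; near=np.hypot(*(np.mgrid[:im.shape[0],:im.shape[1]]-uv[::-1][:,None,None]))<60
    sat=(s>110)&near; red=up(sat&((h<8)|(h>170))); gr=up(sat&(h>45)&(h<85))
    rb,gb=rails(-62,-30,34.5),rails(-30,0,41.5)
    def f(p): T=gT(p); return 2-iou(draw(c,rb,T,im.shape),red)-iou(draw(c,gb,T,im.shape),gr)
    r=nm(f,p0,[.01,.01,.08]); r=nm(f,r.x,[.004,-.004,.03]); return r.x,r.fun
def fitbar(im,c,p0,z,lo=90):
    hsv=cv2.cvtColor(im,cv2.COLOR_BGR2HSV).astype(int)
    uv=w2p(c,[[p0[0],p0[1],z+.018]])[0]; near=np.hypot(*(np.mgrid[:im.shape[0],:im.shape[1]]-uv[::-1][:,None,None]))<32
    m=((hsv[...,1]>lo)&near).astype(np.uint8)
    n,l,st,ce=cv2.connectedComponentsWithStats(cv2.morphologyEx(m,cv2.MORPH_CLOSE,np.ones((5,5),np.uint8)))
    i=1+np.argmax(st[1:,4]); k=cv2.findContours((l==i).astype(np.uint8),cv2.RETR_EXTERNAL,cv2.CHAIN_APPROX_NONE)[0][0]
    mm=np.zeros_like(m); cv2.fillPoly(mm,[k],1); mm=up(mm)
    def f(p): return 1-iou(draw(c,[box(-29,29,-p[3]*500,p[3]*500,0,18)],(R.from_euler('z',p[2]).as_matrix(),np.array([p[0],p[1],z])),im.shape),mm)
    best=min((nm(f,[p0[0],p0[1],a,.038],[.008,.008,.2,.006]) for a in p0[2]+np.array([0,.6,-.6])),key=lambda r:r.fun)
    r=nm(f,best.x,[.003,-.003,.05,-.003]); return r.x,r.fun
E
cat > m.py <<'E'
from fit import *; import pickle
im=cv2.imread("pics/w1.png"); s=pickle.load(open("w1.pkl","rb")); c=cam("wrist",s)
g,e=fitgauge(im,c,[.56,-.035,.13]); print("gauge",g.round(4),np.degrees(g[2]).round(1),e.round(3))
for n,uv,a in (("b1",(357,341),0),("b2",(218,256),.6),("b3",(347,194),-.6)):
    p=p2w(c,[np.array(uv)*.64],off=.022)[0]; q,e=fitbar(im,c,np.array([p[0],p[1],a]),.004); print(n,q.round(4),np.degrees(q[2]).round(1),e.round(3))
for n,uv in (("green",(785,175)),("blue",[(620,279),(723,289),(707,381),(604,374)]),("orange",[(725,338)]),("lemon",[(231,318)])):
    print(n,p2w(c,np.array(uv,float).reshape(-1,2)*.64,off=.035).round(3).tolist())
E
python3 m.py
```

```text
gauge [ 0.5761 -0.0345  0.1144] 6.6 1.16
b1 [ 0.625  -0.1899 -1.6011  0.0886] -91.7 0.374
b2 [ 0.5226 -0.3716  0.5792  0.0344] 33.2 0.035
b3 [ 0.4292 -0.2225 -0.5782  0.0294] -33.1 0.046
green [[0.334, 0.279, 0.035]]
blue [[0.482, 0.11, 0.035], [0.476, 0.243, 0.035], [0.597, 0.263, 0.035], [0.604, 0.122, 0.035]]
orange [[0.537, 0.267, 0.035]]
lemon [[0.592, -0.344, 0.035]]
```

```bash
python3 - <<'E'
from h import *
im=cv2.imread("pics/w1.png"); hsv=cv2.cvtColor(im,cv2.COLOR_BGR2HSV)
for n,uv in dict(bar=(350,356),bar3=(336,205),wood=(420,440),wood2=(560,300),redL=(468,300),redR=(514,305),grL=(467,335),grR=(517,335),matshadow=(385,320)).items():
    u,v=(np.array(uv)*.64).round().astype(int); print(n,hsv[v-1:v+2,u-1:u+2].reshape(-1,3).mean(0).round().astype(int))
a=cv2.resize(im[170:285,200:350],None,fx=5,fy=5,interpolation=cv2.INTER_CUBIC); cv2.imwrite("pics/crop2.png",a)
E
```

```text
bar [ 12 144 144]
bar3 [ 11 132 161]
wood [ 39 127  69]
wood2 [ 17  96 175]
redL [  2 169 176]
redR [  2 168 176]
grL [ 58  94 103]
grR [ 62 107 150]
matshadow [ 8 28 91]
```

View pics/crop2.png

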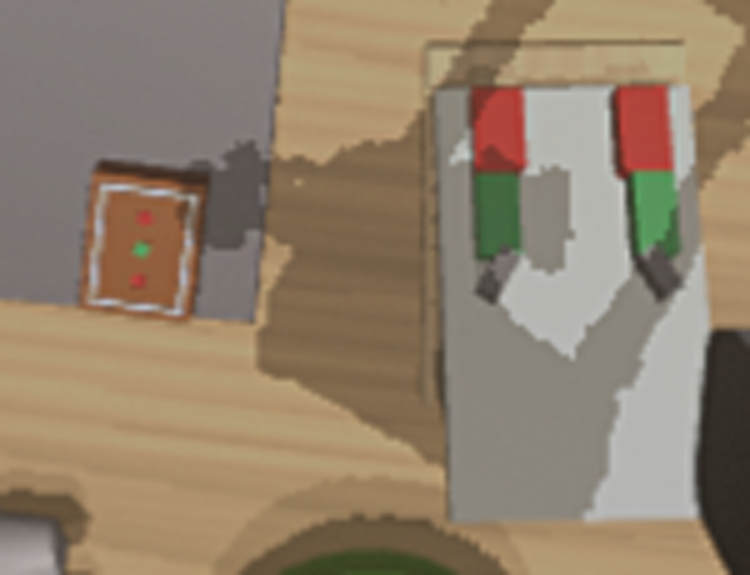

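The crop shows the gauge plate corners at (435,88), (690,85), (452,521) and (700,517). The bar at (142,249) is at the mat edge, and its hue is close to the wood's. I'll solve both from these clicked points.

```bash
cat > m2.py <<'E'
from fit import *; import pickle
from scipy.optimize import least_squares
s=pickle.load(open("w1.pkl","rb")); c=cam("wrist",s)
px=lambda a: np.array(a,float)/5-.4+[200,170]
obj=np.array([(-66,-48,0),(-66,48,0),(92,-48,0),(92,48,0),(0,36,14),(-62,36,14),(-30,36,14),(0,-20.75,14),(-62,-17.25,14),(-30,-17.25,14)])*1e-3
im=px([(435,88),(690,85),(452,521),(700,517),(680,245),(669,86),(674,172),(520,258),(525,90),(525,168)])
f=lambda p:(w2p(c,obj@gT(p)[0].T+gT(p)[1])-im).ravel()
r=least_squares(f,[.57,-.035,.12]); print("gauge",r.x.round(4),np.degrees(r.x[2]).round(2)); print(f(r.x).reshape(-1,2).round(1).tolist())
b=p2w(c,px([(97,180),(207,183),(188,318),(83,305)]),off=.022); sw=p2w(c,px([(146,218),(142,249),(139,281)]),off=.022)
print(b.round(4).tolist(),sw.round(4).tolist()); d=sw[2]-sw[0]; print(np.degrees(np.arctan2(d[1],d[0])),b.mean(0))
E
python3 m2.py
```

```text
gauge [ 0.5784 -0.0341  0.1237] 7.09
[[0.1, -0.6], [-0.4, 0.5], [-1.8, -0.4], [3.1, 0.4], [-0.4, 1.7], [-0.3, 0.2], [-0.2, -0.1], [-0.1, -1.1], [-0.3, -0.9], [0.3, 0.5]]
[[0.5819, -0.2117, 0.022], [0.5775, -0.1697, 0.022], [0.6341, -0.1706, 0.022], [0.6342, -0.2123, 0.022]] [[0.5948, -0.1914, 0.022], [0.6077, -0.1916, 0.022], [0.6211, -0.1914, 0.022]]
-0.002137754385494079 [ 0.60692526 -0.19108082  0.022     ]
```

Gauge fit: (0.578,-0.034), yaw 7.1°. The bars, with estimated widths:

| Bar | Position | Yaw | Width |
|---|---|---|---|
| b1 | (0.6075,-0.191) | about 0° | largest |
| b2 | (0.5226,-0.3716) | 33.2° | middle |
| b3 | (0.4292,-0.2225) | -33.1° | smallest |

I'll start with b3 and grip it by its ends so the fingers fit in the slot.

```bash
python3 -m handwheel '[[[0,0,12],[0,0,1],-0.5],[[0,0,12],[0,0,1],-0.5],[[0,0,12],[0,0,1],-0.5],[[0,0,12],[0,0,1],-0.5],[[0,0,12],[0,0,1],-0.5],[[0,0,12],[0,0,1],-0.5],[[0,0,12],[0,0,1],-0.5],[[0,0,12],[0,0,1],-0.5],[[0,0,12],[0,0,1],-0.5],[[0,0,12],[0,0,1],-0.5],[[0,0,12],[0,0,1],-0.5],[[0,0,12],[0,0,1],-0.5],[[0,0,12],[0,0,1],-0.5],[[0,0,12],[0,0,1],-0.5],[[0,0,12],[0,0,1],-0.5],[[0,0,12],[0,0,1],-0.5],[[0,0,12],[0,0,1],-0.5],[[0,0,12],[0,0,1],-0.5],[[0,0,12],[0,0,1],-0.5],[[0,0,12],[0,0,1],-0.5]]' 30 >/dev/null
python3 -m handwheel '[[[0,0,0],[0,0,1],-0.5],[[0,0,0],[0,0,0.8],-0.5],[[-44.7,-1.65,0],[0,0,0],-0.5],[[-44.7,-1.65,0],[0,0,0],-0.5],[[0,0,0],[0,0,0],-0.5],[[0,0,0],[0,0,0],-0.5]]'
cat > chk.py <<'E'
from fit import *; import sys
# chk.py PIC X Y YAWDEG : refit bar near, print offset in tool axes + yaw error
s=readout.get_state(); im=vision.get_image("wrist"); cv2.imwrite("pics/"+sys.argv[1]+".png",im); c=cam("wrist",s)
M=rot(s["ee_rot"]).as_matrix(); print("tilt",M[:,2].round(3),"yaw_y",np.degrees(np.arctan2(M[1,1],M[0,1])).round(2),"w",s["width"].round(4),"q",s["qpos"].round(2))
E
python3 - <<'E'
import sys; sys.argv=["","w2"]
exec(open("chk.py").read())
P=np.array([.4292,-.2225,.004]); print(tool(P).round(1), w2p(c,[P+[0,0,.018]]))
E
```

```text
clock: 5.9
position: [0.4294, -0.2223, 0.1408]
ee_rot: [-0.0, 0.88, 0.476, 0.0]
contact_force: [-1.3, 0.4, 1.1]
width: 0.064
gripper_force: 0.0Traceback (most recent call last):
  File "<stdin>", line 2, in <module>
  File "<string>", line 4, in <module>
AttributeError: 'float' object has no attribute 'round'
```

View pics/w2.png

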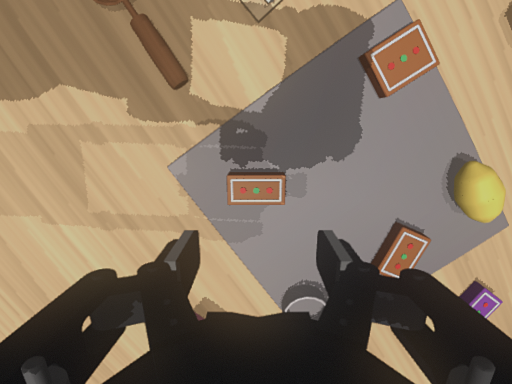

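The bar lies level at (256,190), centred between the fingers at column 257. I'll refit quickly from this nearer picture.

```bash
sed -i 's/s\["width"\].round(4)/round(s["width"],4)/; s/import sys/import sys, pickle/' chk.py; python3 - <<'E'
from fit import *
s=readout.get_state(); c=cam("wrist",s); im=cv2.imread("pics/w2.png")
for n,p in (("b3",[.4292,-.2225,-.578]),("b2",[.5226,-.3716,.579])):
    q,e=fitbar(im,c,np.array(p),.004); print(n,q.round(4),np.degrees(q[2]).round(1),e.round(3),tool([q[0],q[1],.004]).round(1))
M=rot(s["ee_rot"]).as_matrix(); print(np.degrees(np.arctan2(M[1,1],M[0,1])),M[:,2].round(3))
px=np.array([(364,58),(403,21),(438,62),(384,97)],float) 
# b1 top face sweets
sw=p2w(c,[(391,65),(404,58),(416,50)],off=.022); print(sw.round(4).tolist(),np.degrees(np.arctan2(*(sw[2]-sw[0])[[1,0]])))
E
```

```text
b3 [ 0.4292 -0.2213 -0.578   0.0299] -33.1 0.026 [  0.2  -0.8 136.8]
b2 [ 0.522  -0.3702  0.5605  0.0348] 32.1 0.116 [-73.7 158.4 136.8]
-33.1481603586553 [ 0.  0. -1.]
[[0.5952, -0.1907, 0.022], [0.6084, -0.1917, 0.022], [0.6212, -0.1914, 0.022]] -1.5360515396824113
```

```bash
python3 -m handwheel '[[[0,-0.5,40],[0,0,0],-0.5],[[0,0,40],[0,0,0],-0.5],[[0,0,35],[0,0,0],-0.5],[[0,0,12],[0,0,0],-0.5],[[0,0,6],[0,0,0],-0.5],[[0,0,3],[0,0,0],-0.5],[[0,0,0],[0,0,0],-0.5]]'
python3 -m handwheel '[[[0,0,0],[0,0,0],-0.1],[[0,0,0],[0,0,0],-0.1],[[0,0,0],[0,0,0],-0.1]]' 30
python3 -m handwheel '[[[0,0,-10],[0,0,0],-0.1],[[0,0,-40],[0,0,0],-0.1],[[0,0,-45],[0,0,0],-0.1],[[0,0,-45],[0,0,0],-0.1],[[0,0,0],[0,0,0],-0.1]]' 30
python3 - <<'E'
import sys; sys.argv=["","w3"]
exec(open("chk.py").read())
E
```

```text
clock: 6.82
position: [0.4294, -0.2225, 0.0055]
ee_rot: [0.001, 0.879, 0.476, 0.0]
contact_force: [0.3, 0.6, -0.5]
width: 0.0641
gripper_force: 0.0
clock: 7.2
position: [0.4294, -0.2226, 0.0057]
ee_rot: [0.001, 0.879, 0.476, 0.001]
contact_force: [-0.4, 0.3, 6.7]
width: 0.0576
gripper_force: 32.7
clock: 7.82
position: [0.431, -0.2238, 0.1488]
ee_rot: [0.004, 0.879, 0.476, 0.002]
contact_force: [-0.8, 0.4, -0.5]
width: 0.057
gripper_force: 32.5
tilt [ 0.007 -0.005 -1.   ] yaw_y -33.14 w 0.057 q [-0.62  0.2   1.83  0.    1.1  -0.04]
```

View pics/w3.png

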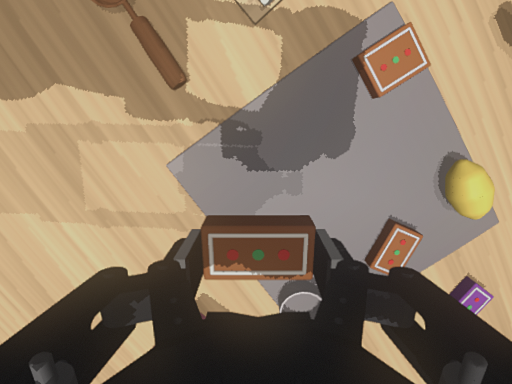

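The bar is gripped squarely at (258,247). Now I'll turn to the gauge yaw and tilt.

```bash
python3 -m handwheel '[[[0,0,-6],[0,0,-1],-0.1],[[0,0,-6],[0,0,-1],-0.1],[[0,0,-6],[0,0,-1],-0.1],[[0,0,-6],[0,0,-1],-0.1],[[0,0,-6],[0,0,-1],-0.1],[[0,0,-6],[0,0,-1],-0.1],[[0,0,-6],[0,0,-0.7],-0.1],[[0,0,0],[-1,0,0],-0.1],[[0,0,0],[-1,0,0],-0.1],[[0,0,0],[-1,0,0],-0.1],[[0,0,0],[-1,0,0],-0.1],[[0,0,0],[-1,0,0],-0.1],[[0,0,0],[0,0,0],-0.1]]'
cat > g.py <<'E'
from fit import *; import sys
G=gT([.5784,-.0341,.1237]); s=readout.get_state(); M=rot(s["ee_rot"])
print("tcp in gauge",(G[0].T@(s["position"]-G[1])*1000).round(1),"width",round(s["width"],4),"F gauge",(G[0].T@s["contact_force"]).round(1))
D=R.from_matrix(np.c_[G[0][:,1],G[0][:,0],-G[0][:,2]]) # desired tool axes
print("turn units to slope",np.degrees((M.inv()*D).as_rotvec()/6).round(2))
for a in sys.argv[1:]:
    print(a,tool(G[1]+G[0]@(np.array(eval(a))*1e-3),s).round(1))
E
python3 g.py 48,0,60
```

```text
clock: 9.5
position: [0.4263, -0.221, 0.1843]
ee_rot: [0.169, 0.642, 0.722, 0.194]
contact_force: [-0.4, -0.7, 0.3]
width: 0.0572
gripper_force: 32.5
tcp in gauge [ -86.  -166.7  199. ] width 0.0572 F gauge [-0.3 -0.6  0.5]
turn units to slope [-0.03 -0.03 -0.06]
48,0,60 [167.2 133.4 139. ]
```

```bash
python3 -m handwheel '[[[33.5,26.7,27.8],[0,0,0],-0.1],[[33.5,26.7,27.8],[0,0,0],-0.1],[[33.5,26.7,27.8],[0,0,0],-0.1],[[33.5,26.7,27.8],[0,0,0],-0.1],[[33.5,26.7,27.8],[0,0,0],-0.1],[[0,0,0],[0,0,0],-0.1],[[0,0,0],[0,0,0],-0.1]]' >/dev/null; python3 g.py 48,0,2
python3 - <<'E'
import sys; sys.argv=["","w4"]
exec(open("chk.py").read())
E
```

```text
tcp in gauge [50.7  0.2 60.3] width 0.0572 F gauge [-0.2 -1.1  0.2]
turn units to slope [-0.01 -0.01  0.01]
48,0,2 [-0.3 -2.6 58.3]
tilt [ 0.495  0.063 -0.867] yaw_y 7.16 w 0.0572 q [-0.3   0.18  2.05  0.47  0.47 -0.8 ]
```

View pics/w4.png

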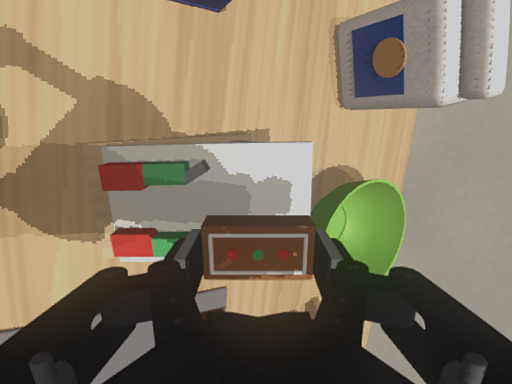

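The view shows the far rail at (100–208,160–190), the near rail at (112–185,228–258) and the plate's upper corners at (101,147) and (312,142). I'll check the gauge estimate by overlaying the model.

```bash
python3 - <<'E'
from fit import *
s=readout.get_state(); c=cam("wrist",s); im=cv2.imread("pics/w4.png"); G=gT([.5784,-.0341,.1237])
a=cv2.resize(im[130:270,85:325],None,fx=3.3,fy=3.3,interpolation=cv2.INTER_CUBIC)
def line(P,col):
    q=w2p(c,np.array(P)*1e-3@G[0].T+G[1]); cv2.polylines(a,[np.round((q-[85,130]+.5)*3.3*16).astype(np.int32)],False,col,1,cv2.LINE_AA,4)
line([(-66,-48,0),(-66,48,0),(92,48,0),(92,-48,0)],(255,0,0))
for sg in(1,-1):
    line([(-62,36*sg,14),(0,36*sg,14),(0,20.75*sg,14),(-30,20.75*sg,14),(-30,17.25*sg,14),(-62,17.25*sg,14),(-62,36*sg,14)],(0,255,255))
cv2.imwrite("pics/ov.png",a)
E
```

```text
(no output)
```

View pics/ov.png

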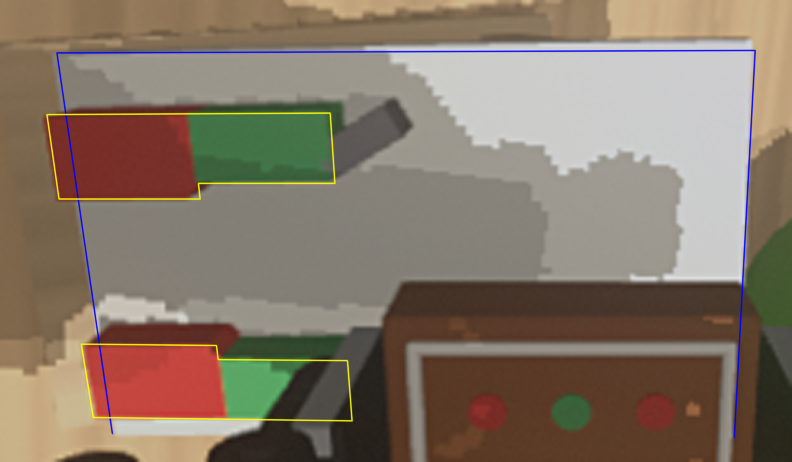

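The overlay agrees to about 1–2 mm, with the real gauge about 0.8° more in yaw and slightly further up-slope. I'll update the estimate and lay the bar down.

```bash
sed -i 's/gT(\[.5784,-.0341,.1237\])/gT([.5798,-.0332,.136])/' g.py; python3 -m handwheel '[[[0,-1,25],[0,0,-0.12],-0.1],[[0,0,20],[0,0,0],-0.1],[[0,0,6],[0,0,0],-0.1],[[0,0,3],[0,0,0],-0.1],[[0,0,0],[0,0,0],-0.1]]'; python3 g.py 48,0,2.5
```

```text
clock: 11.05
position: [0.6179, -0.0305, 0.0864]
ee_rot: [0.173, 0.635, 0.727, 0.193]
contact_force: [-1.2, 0.2, -0.6]
width: 0.057
gripper_force: 32.6
tcp in gauge [48.7 -2.5  8.2] width 0.057 F gauge [-1.3  0.3  0. ]
turn units to slope [0.01 0.07 0.01]
48,0,2.5 [ 2.5 -0.7  5.7]
```

```bash
python3 -m handwheel '[[[2.5,0,2],[0,0.07,0],-0.1],[[0,0,2],[0,0,0],-0.1],[[0,0,1],[0,0,0],-0.1],[[0,0,0],[0,0,0],-0.1]]'; python3 g.py
```

```text
clock: 11.55
position: [0.62, -0.0271, 0.0818]
ee_rot: [0.17, 0.634, 0.728, 0.195]
contact_force: [-2.1, -0.0, 2.3]
width: 0.0569
gripper_force: 32.9
tcp in gauge [48.6  0.6  2.9] width 0.0569 F gauge [-0.7  0.3  3. ]
turn units to slope [ 0.   -0.01  0.02]
```

```bash
python3 -m handwheel '[[[0,0,-0.5],[0,0,0],-0.46],[[0,0,-0.5],[0,0,0],-0.46],[[0,-6,0],[0,0,0],-0.46],[[0,-8,0],[0,0,0],-0.46],[[0,-8,0],[0,0,0],-0.46],[[0,-8,0],[0,0,0],-0.46],[[0,-8,0],[0,0,0],-0.46],[[0,-6,0],[0,0,0],-0.46],[[0,-6,0],[0,0,0],-0.46],[[0,0,0],[0,0,0],-0.46]]'; python3 g.py
python3 - <<'E'
import sys; sys.argv=["","w5"]
exec(open("chk.py").read())
E
```

```text
clock: 12.8
position: [0.5756, -0.033, 0.0568]
ee_rot: [0.169, 0.635, 0.728, 0.195]
contact_force: [-0.7, -0.4, -0.3]
width: 0.0623
gripper_force: 0.3
tcp in gauge [-2.7  0.7  3.6] width 0.0623 F gauge [-0.8 -0.3  0.1]
turn units to slope [-0.01 -0.01  0.01]
tilt [ 0.494  0.069 -0.867] yaw_y 7.84 w 0.0623 q [-0.32  0.29  2.18  0.87  0.29 -1.25]
```

View pics/w5.png

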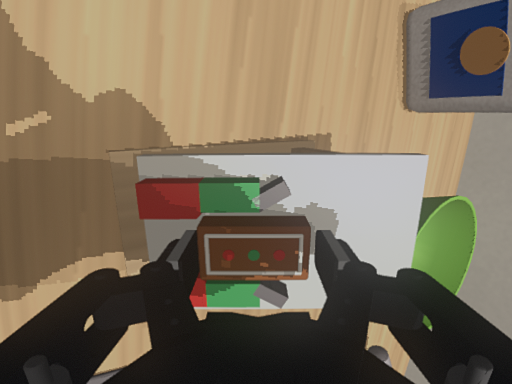

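The bar sits in line in the slot with its lower end already past the red entrance and no force on the tool. I'll continue further into the red jaws.

```bash
python3 -m handwheel '[[[-0.5,-5,0],[0,0,0],-0.46],[[0,-5,0],[0,0,0],-0.46],[[0,-5,0],[0,0,0],-0.46],[[0,-3,0],[0,0,0],-0.46],[[0,0,0],[0,0,0],-0.46],[[0,0,0],[0,0,0],-0.46]]'; python3 g.py
python3 - <<'E'
import sys; sys.argv=["","w6"]
exec(open("chk.py").read())
exec(open("g.py").read())
# where is bar: sweets + lower end in gauge coords, at top z=18
g=lambda uv: ((p2w(c,uv,n=G[0][:,2],off=G[1]@G[0][:,2]+.018)-G[1])@G[0]*1000).round(1)
hsv=cv2.cvtColor(im,cv2.COLOR_BGR2HSV).astype(int); print("image bar brown cols", [ (np.where((hsv[r,190:330,0]<16)&(hsv[r,190:330,1]>110)&(hsv[r,190:330,2]<190))[0][[0,-1]]+190).tolist() for r in (233,250,268)])
E
```

```text
clock: 13.6
position: [0.5613, -0.0358, 0.0485]
ee_rot: [0.17, 0.634, 0.728, 0.195]
contact_force: [-0.3, -0.2, -0.1]
width: 0.0626
gripper_force: 0.3
tcp in gauge [-19.4  -0.1   3.7] width 0.0626 F gauge [-0.3 -0.1  0.1]
turn units to slope [ 0.   -0.01  0.02]
tilt [ 0.495  0.069 -0.866] yaw_y 7.9 w 0.0626 q [-0.34  0.29  2.22  0.99  0.28 -1.39]
tcp in gauge [-19.3  -0.1   3.7] width 0.062 F gauge [-1.1  0.3 -0.8]
turn units to slope [ 0.   -0.01  0.02]Traceback (most recent call last):
  File "<stdin>", line 3, in <module>
  File "<string>", line 7, in <module>
  File "<string>", line 1, in <module>
NameError: name 'w6' is not defined
```

View pics/w6.png

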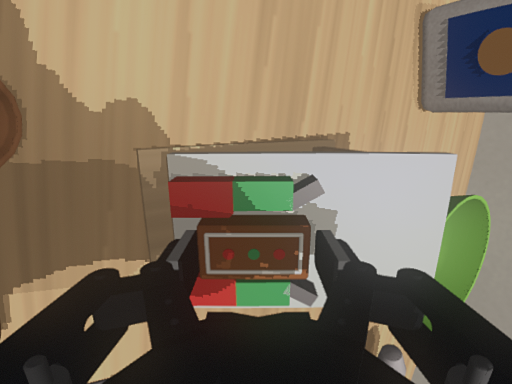

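The bar is flat, in line, and its lower end (col 198) is about 19 mm past the red entrance (col 235), so it is too narrow and goes in the blue box. That is all the pictures I may view, so the rest goes by numbers. I'll grip and lift, and fit the boxes from saved images.

```bash
python3 -m handwheel '[[[0,0,1],[0,0,0],-0.1],[[0,0,0],[0,0,0],-0.1],[[0,0,0],[0,0,0],-0.1],[[0,0,0],[0,0,0],-0.1],[[0,0,-20],[0,0,0],-0.1],[[0,0,-40],[0,0,0],-0.1],[[0,0,-50],[0,0,0],-0.1],[[0,0,-20],[1,0,0],-0.1],[[0,0,0],[1,0,0],-0.1],[[0,0,0],[1,0,0],-0.1],[[0,0,0],[1,0,0],-0.1],[[0,0,0],[1,0,0],-0.1],[[0,0,0],[0,0,0],-0.1]]' 30
python3 - <<'E'
from fit import *
im=cv2.imread("pics/top0.png"); c=cam("top"); h,s,v=[x.astype(int) for x in cv2.split(cv2.cvtColor(im,cv2.COLOR_BGR2HSV))]
for n,uv,lo,hi,sm in (("orange",(142,158),5,17,190),("blue",(189,176),105,130,100),("green",(152,215),50,85,100)):
    near=np.zeros(im.shape[:2],bool); near[uv[1]-28:uv[1]+28,uv[0]-28:uv[0]+28]=1
    m=(near&(h>=lo)&(h<=hi)&(s>sm)).astype(np.uint8); 
    k=max(cv2.findContours(m,cv2.RETR_EXTERNAL,cv2.CHAIN_APPROX_NONE)[0],key=cv2.contourArea); mm=np.zeros_like(m); cv2.fillPoly(mm,[cv2.convexHull(k)],1); mm=up(mm)
    p=p2w(c,[uv],off=.03)[0]
    f=lambda p:1-iou(draw(c,[box(-62,62,-62,62,0,35)],(R.from_euler('z',p[2]).as_matrix(),np.array([p[0],p[1],0.])),im.shape),mm)
    r=min((nm(f,[p[0],p[1],a],[.01,.01,.1]) for a in (-.1,.1)),key=lambda r:r.fun); r=nm(f,r.x,[.004,-.004,.05])
    print(n,r.x.round(4),np.degrees(r.x[2]).round(1),round(r.fun,3),"tool mm",tool([r.x[0],r.x[1],.0]).round(1))
s=readout.get_state();M=rot(s["ee_rot"]).as_matrix(); print(M.round(3).tolist(),s["qpos"].round(2))
E
```

```text
clock: 15.28
position: [0.4994, -0.0445, 0.1598]
ee_rot: [0.0, 0.656, 0.755, 0.001]
contact_force: [-0.1, -0.2, -0.9]
width: 0.0571
gripper_force: 34.1
orange [0.5993 0.3684 0.1359] 7.8 0.075 tool mm [395.1 156.1 160.1]
blue [0.5427 0.1929 0.1555] 8.9 0.113 tool mm [229.1  75.7 160. ]
green [0.3936 0.3085 0.0364] 2.1 0.081 tool mm [364.3 -55.9 159.8]
[[-0.139, 0.99, 0.001], [0.99, 0.139, 0.0], [0.0, 0.001, -1.0]] [-0.23  0.22  1.77  0.    1.15 -0.37]
```

```bash
python3 -m handwheel '[[[45.2,14.8,0],[0,0,0],-0.1],[[45.2,14.8,0],[0,0,0],-0.1],[[45.2,14.8,0],[0,0,0],-0.1],[[45.2,14.8,0],[0,0,0],-0.1],[[45.2,14.8,0],[0,0,0],-0.1],[[0,0,0],[0,0,0],-0.1],[[0,0,40],[0,0,0],-0.1],[[0,0,40],[0,0,0],-0.1],[[0,0,40],[0,0,0],-0.1],[[0,0,20],[0,0,0],-0.1],[[0,0,8],[0,0,0],-0.1],[[0,0,2],[0,0,0],-0.1],[[0,0,0],[0,0,0],-0.1]]'
```

```text
clock: 16.9
position: [0.5402, 0.1891, 0.0111]
ee_rot: [0.001, 0.657, 0.754, 0.001]
contact_force: [-0.2, -0.5, -0.7]
width: 0.057
gripper_force: 34.1
```

```bash
python3 -m handwheel '[[[0,0,2.5],[0,0,0],-0.1],[[0,0,0],[0,0,0],-0.46],[[0,0,0],[0,0,0],-0.46],[[0,0,-8],[0,0,0],-0.46],[[0,0,-40],[0,0,-0.1],-0.46],[[0,0,-55],[0,0,-0.5],-0.46],[[0,0,-55],[0,0,-0.55],-0.46],[[0,0,0],[0,0,-1],-0.46],[[0,0,0],[0,0,-1],-0.46],[[0,0,0],[0,0,-1],-0.46],[[0,0,0],[0,0,0],-0.46]]' 30
python3 - <<'E'
import sys; sys.argv=["","w7"]
exec(open("chk.py").read())
q,e=fitbar(im,c,np.array([.540,.189,.137]),.004,60); print("b3 in blue",q.round(4),round(e,3))
print(tool([.5224,-.371,.15]).round(1))
E
```

```text
clock: 18.27
position: [0.5396, 0.1894, 0.1662]
ee_rot: [0.0, 0.479, 0.878, 0.0]
contact_force: [-0.8, 0.1, -0.6]
width: 0.0623
gripper_force: 0.0
tilt [ 0.001  0.    -1.   ] yaw_y 32.73 w 0.0623 q [ 0.22  0.31  1.62  0.    1.21 -0.36]
b3 in blue [ 0.5408  0.1877 -0.2589  0.0635] 0.168
[-462.3 -317.2   16. ]
```

```bash
python3 -m handwheel '[[[-46.2,-31.7,0],[0,0,0],-0.46],[[-46.2,-31.7,0],[0,0,0],-0.46],[[-46.2,-31.7,0],[0,0,0],-0.46],[[-46.2,-31.7,0],[0,0,0],-0.46],[[-46.2,-31.7,0],[0,0,0],-0.46],[[-46.2,-31.7,0],[0,0,0],-0.46],[[-46.2,-31.7,0],[0,0,0],-0.46],[[-46.2,-31.7,0],[0,0,0],-0.46],[[-46.2,-31.7,0],[0,0,0],-0.46],[[-46.2,-31.7,0],[0,0,0],-0.46],[[0,0,0],[0,0,0],-0.46],[[0,0,0],[0,0,0],-0.46]]'
python3 - <<'E'
import sys; sys.argv=["","w8"]
i7=__import__('cv2').imread("pics/w7.png")
exec(open("chk.py").read())
q,e=fitbar(im,c,np.array([.5224,-.371,.576]),.004); print("b2",q.round(4),np.degrees(q[2]).round(2),round(e,3),tool([q[0],q[1],.0055]).round(1))
# b3 seen in w7? brown pixels
h=cv2.cvtColor(i7,cv2.COLOR_BGR2HSV).astype(int); m=((h[...,0]<15)&(h[...,1]>115)&(h[...,2]<190)).astype(np.uint8)
n,l,st,ce=cv2.connectedComponentsWithStats(cv2.morphologyEx(m,cv2.MORPH_CLOSE,np.ones((5,5)))); print([(x.tolist(),y.round().tolist()) for x,y in zip(st,ce) if 300<x[4]<9000])
E
```

```text
clock: 19.82
position: [0.523, -0.3703, 0.1652]
ee_rot: [-0.001, 0.479, 0.878, 0.001]
contact_force: [0.0, 0.4, -0.1]
width: 0.062
gripper_force: 0.0
tilt [-0.001  0.002 -1.   ] yaw_y 32.7 w 0.062 q [-0.73  0.41  1.46  0.    1.27 -1.3 ]
b2 [ 0.5216 -0.3703  0.5694  0.0364] 32.62 0.022 [ 1.000e-01 -1.700e+00  1.599e+02]
[([316, 0, 173, 154, 5152], [413.0, 67.0]), ([447, 123, 65, 87, 928], [485.0, 165.0]), ([85, 138, 53, 47, 1281], [114.0, 155.0]), ([230, 161, 43, 34, 603], [247.0, 176.0]), ([460, 217, 39, 37, 610], [474.0, 232.0]), ([79, 232, 42, 50, 1242], [100.0, 251.0]), ([488, 239, 24, 36, 420], [501.0, 257.0])]
```

```bash
python3 -m handwheel '[[[0,-1.7,45],[0,0,0],-0.55],[[0,0,45],[0,0,0],-0.55],[[0,0,45],[0,0,0],-0.55],[[0,0,17],[0,0,0],-0.55],[[0,0,6],[0,0,0],-0.55],[[0,0,1.5],[0,0,0],-0.55],[[0,0,0],[0,0,0],-0.55]]' 30
python3 -m handwheel '[[[0,0,0],[0,0,0],-0.1],[[0,0,0],[0,0,0],-0.1],[[0,0,0],[0,0,0],-0.1],[[0,0,-10],[0,0,0],-0.1],[[0,0,-45],[0,0,0],-0.1],[[0,0,-45],[0,0,0.2],-0.1],[[0,0,-45],[0,0,1],-0.1],[[0,0,-25],[0,0,1],-0.1],[[0,0,0],[0,0,1],-0.1],[[0,0,0],[0,0,0.95],-0.1],[[0,0,0],[-1,0,0],-0.1],[[0,0,0],[-1,0,0],-0.1],[[0,0,0],[-1,0,0],-0.1],[[0,0,0],[-1,0,0],-0.1],[[0,0,0],[-1,0,0],-0.1],[[0,0,0],[0,0,0],-0.1]]' 30
python3 g.py 46,0,60
```

```text
clock: 20.75
position: [0.5229, -0.3723, 0.0077]
ee_rot: [0.001, 0.479, 0.878, -0.0]
contact_force: [1.4, -0.0, 0.2]
width: 0.0663
gripper_force: 0.0
clock: 22.75
position: [0.5199, -0.3714, 0.1753]
ee_rot: [0.169, 0.636, 0.727, 0.195]
contact_force: [-0.1, -0.8, -0.2]
width: 0.057
gripper_force: 32.3
tcp in gauge [ -31.  -326.9  156.7] width 0.057 F gauge [-0.3 -0.8 -0.1]
turn units to slope [-0.02 -0.02 -0.02]
46,0,60 [326.9  76.4  97.3]
```

```bash
python3 -m handwheel '[[[46.7,10.9,13.9],[0,0,0],-0.1],[[46.7,10.9,13.9],[0,0,0],-0.1],[[46.7,10.9,13.9],[0,0,0],-0.1],[[46.7,10.9,13.9],[0,0,0],-0.1],[[46.7,10.9,13.9],[0,0,0],-0.1],[[46.7,10.9,13.9],[0,0,0],-0.1],[[46.7,10.9,13.9],[0,0,0],-0.1],[[0,0,0],[0,0,0],-0.1],[[0,0,25],[0,0,0],-0.1],[[0,0,18],[0,0,0],-0.1],[[0,0,6],[0,0,0],-0.1],[[0,0,0],[0,0,0],-0.1]]' >/dev/null; python3 g.py 46,0,5
```

```text
tcp in gauge [47.4 -0.9 10.4] width 0.0569 F gauge [-0.5  0.8  0.2]
turn units to slope [ 0.   -0.01  0.01]
46,0,5 [ 0.9 -1.4  5.4]
```

```bash
python3 -m handwheel '[[[0.9,0,3],[0,0,0],-0.1],[[0,0,1.5],[0,0,0],-0.1],[[0,0,1],[0,0,0],-0.1],[[0,0,0],[0,0,0],-0.1]]' >/dev/null; python3 g.py
```

```text
tcp in gauge [47.   0.6  5.1] width 0.0572 F gauge [-0.1  0.1 -0.2]
turn units to slope [ 0.   -0.01  0.01]
```

```bash
python3 -m handwheel '[[[-0.5,0,1.5],[0,0,0],-0.1],[[0,0,0],[0,0,0],-0.46],[[0,0,0],[0,0,0],-0.46],[[0,-6,0],[0,0,0],-0.46],[[0,-8,0],[0,0,0],-0.46],[[0,-8,0],[0,0,0],-0.46],[[0,-8,0],[0,0,0],-0.46],[[0,-8,0],[0,0,0],-0.46],[[0,-6,0],[0,0,0],-0.46],[[0,0,0],[0,0,0],-0.46]]' >/dev/null; python3 g.py
python3 -m handwheel '[[[0,-2,0],[0,0,0],-0.46],[[0,-1.5,0],[0,0,0],-0.46],[[0,-1.5,0],[0,0,0],-0.46],[[0,0,0],[0,0,0],-0.46]]' >/dev/null; python3 g.py
cat > see.py <<'E'
import sys; exec(open("chk.py").read()); n=sys.argv; sys.argv=["x"]; exec(open("g.py").read())
# fit bar pose on slope in gauge frame: x, y, yaw, width
w=float(n[2]); hsv=cv2.cvtColor(im,cv2.COLOR_BGR2HSV).astype(int)
m=((hsv[...,0]<17)&(hsv[...,1]>100)).astype(np.uint8)
tx=(G[0].T@(s["position"]-G[1]))
uv=w2p(c,[G[1]+G[0]@(np.array([tx[0],0,.018]))])[0]; u,v=uv.astype(int); k=np.zeros_like(m); k[max(0,v-38):v+38,u-60:u+60]=1
m=cv2.morphologyEx(m&k,cv2.MORPH_CLOSE,np.ones((7,7),np.uint8)); l,st=cv2.connectedComponentsWithStats(m)[1:3]; m=(l==1+np.argmax(st[1:,4])); mm=up(m)
f=lambda p:1-iou(draw(c,[box(-29,29,-w/2,w/2,0,18)],(G[0]@R.from_euler('z',p[2]).as_matrix(),G[1]+G[0]@np.array([p[0],p[1],0])),im.shape),mm)
r=nm(f,[tx[0],0,0],[.006,.004,.06]); print("bar x,y,yaw",(r.x*[1000,1000,57.3]).round(1),"lower end",round(r.x[0]*1000-29,1),"err",round(r.fun,3))
E
python3 see.py w9 38.1
```

```text
tcp in gauge [1.8 0.3 3.3] width 0.0624 F gauge [ 0.1  0.6 -0.3]
turn units to slope [-0.01 -0.02  0.01]
tcp in gauge [-2.1  0.   3.5] width 0.0622 F gauge [ 0.7 -0.6  0. ]
turn units to slope [-0.   -0.01  0.01]
tilt [ 0.495  0.069 -0.866] yaw_y 7.88 w 0.0622 q [-0.32  0.29  2.18  0.87  0.29 -1.25]
tcp in gauge [-2.  -0.   3.5] width 0.0627 F gauge [-0.3 -0.4 -0. ]
turn units to slope [ 0.   -0.01  0.01]
bar x,y,yaw [-2.7 -2.2 -1.8] lower end -31.7 err 0.162
```

```bash
python3 -m handwheel '[[[0,-1.5,0],[0,0,0],-0.46],[[0,-1.5,0],[0,0,0],-0.46],[[0,0,0],[0,0,0],-0.46]]' >/dev/null; python3 g.py
python3 -m handwheel '[[[0,-1,0],[0,0,0],-0.46],[[0,-1,0],[0,0,0],-0.46],[[0,0,0],[0,0,0],-0.46]]' >/dev/null; python3 see.py w10 38.1
```

```text
tcp in gauge [-5.1 -0.   3.5] width 0.0626 F gauge [0.6 0.4 0. ]
turn units to slope [-0.   -0.01  0.01]
tilt [ 0.497  0.067 -0.865] yaw_y 7.88 w 0.0623 q [-0.33  0.29  2.19  0.9   0.29 -1.29]
tcp in gauge [-5.7 -0.8  3.7] width 0.0624 F gauge [ 3.4 -0.1  0.9]
turn units to slope [0.02 0.01 0.01]
bar x,y,yaw [-3.9 -3.7 -0.6] lower end -32.9 err 0.176
```

The bar stopped firmly: 3.4 N, with its lower end at the red entrance. It is the right size and goes in the green box. I'll let it rest a moment, then grip and lift.

```bash
python3 -m handwheel '[[[0,1.5,0],[0,0,0],-0.46],[[0,0,0],[0,0,0],-0.46],[[0,0,1],[0,0,0],-0.1],[[0,0,0],[0,0,0],-0.1],[[0,0,0],[0,0,0],-0.1],[[0,0,0],[0,0,0],-0.1],[[0,0,-20],[0,0,0],-0.1],[[0,0,-40],[0,0,0],-0.1],[[0,0,-50],[0,0,0],-0.1],[[0,0,-20],[1,0,0],-0.1],[[0,0,0],[1,0,0],-0.1],[[0,0,0],[1,0,0],-0.1],[[0,0,0],[1,0,0],-0.1],[[0,0,0],[1,0,0],-0.1],[[0,0,0],[0,0,0],-0.1]]' 30
python3 - <<'E'
from h import *
print(tool([.392,.306,.011]).round(1))
E
```

```text
clock: 29.22
position: [0.5096, -0.0426, 0.1656]
ee_rot: [-0.001, 0.656, 0.755, -0.001]
contact_force: [0.2, 0.2, -0.4]
width: 0.0568
gripper_force: 35.3
[361.4 -67.5 155.1]
```

```bash
python3 -m handwheel '[[[51.6,-9.6,0],[0,0,0],-0.1],[[51.6,-9.6,0],[0,0,0],-0.1],[[51.6,-9.6,0],[0,0,0],-0.1],[[51.6,-9.6,0],[0,0,0],-0.1],[[51.6,-9.6,0],[0,0,0],-0.1],[[51.6,-9.6,0],[0,0,0],-0.1],[[51.6,-9.6,0],[0,0,0],-0.1],[[0,0,0],[0,0,0],-0.1],[[0,0,0],[0,0,0],-0.1]]'
python3 - <<'E'
import sys; sys.argv=["","w11"]
exec(open("chk.py").read())
h,ss,v=[x.astype(int) for x in cv2.split(cv2.cvtColor(im,cv2.COLOR_BGR2HSV))]; m=((h>50)&(h<85)&(ss>100))
ys,xs=np.where(m); k=cv2.convexHull(np.c_[xs,ys].astype(np.int32)); r=cv2.approxPolyDP(k,8,True).reshape(-1,2); print(r.tolist(),p2w(c,r,off=.035).round(3)[:,:2].tolist())
E
```

```text
clock: 30.35
position: [0.3919, 0.3043, 0.1664]
ee_rot: [-0.0, 0.656, 0.754, -0.001]
contact_force: [-0.3, 0.4, -0.4]
width: 0.0568
gripper_force: 35.3
tilt [-0.001 -0.001 -1.   ] yaw_y 7.95 w 0.0568 q [ 0.52  0.21  1.77 -0.    1.17  0.38]
[[325, 129], [314, 212], [260, 254], [199, 227], [202, 122]] [[0.45, 0.371], [0.456, 0.285], [0.406, 0.228], [0.336, 0.251], [0.33, 0.361]]
```

```bash
python3 -m handwheel '[[[0,2,45],[0,0,0],-0.1],[[0,0,45],[0,0,0],-0.1],[[0,0,40],[0,0,0],-0.1],[[0,0,18],[0,0,0],-0.1],[[0,0,6],[0,0,0],-0.1],[[0,0,2],[0,0,0],-0.1],[[0,0,0],[0,0,0],-0.1]]'
```

```text
clock: 31.28
position: [0.396, 0.3058, 0.0118]
ee_rot: [0.0, 0.657, 0.754, 0.001]
contact_force: [0.0, 0.1, 0.7]
width: 0.057
gripper_force: 35.3
```

```bash
python3 -m handwheel '[[[0,0,3],[0,0,0],-0.1],[[0,0,0],[0,0,0],-0.46],[[0,0,0],[0,0,0],-0.46],[[0,0,-8],[0,0,0],-0.46],[[0,0,-45],[0,0,0],-0.46],[[0,0,-55],[0,0,0.75],-0.5],[[0,0,-55],[0,0,0.75],-0.5],[[0,0,0],[0,0,0],-0.5]]'
python3 - <<'E'
import sys; sys.argv=["","w12"]
exec(open("chk.py").read())
print(tool([.6075,-.1912,.16]).round(1))
h=cv2.cvtColor(im,cv2.COLOR_BGR2HSV).astype(int); m=((h[...,0]<15)&(h[...,1]>115)&(h[...,2]<200)).astype(np.uint8)
n,l,st,ce=cv2.connectedComponentsWithStats(cv2.morphologyEx(m,cv2.MORPH_CLOSE,np.ones((5,5)))); print([(x.tolist(),y.round().tolist()) for x,y in zip(st,ce) if 300<x[4]<9000], w2p(c,[[.396,.306,.022]]))
E
```

```text
clock: 32.28
position: [0.3981, 0.3076, 0.1763]
ee_rot: [0.001, 0.714, 0.7, 0.006]
contact_force: [-0.6, -0.5, -0.5]
width: 0.0639
gripper_force: 0.0
tilt [ 0.01   0.006 -1.   ] yaw_y -1.1 w 0.0639 q [0.52 0.2  1.75 0.   1.18 0.54]
[-493.8  220.3   13.3]
[([373, 62, 127, 129, 6295], [435.0, 128.0]), ([227, 162, 54, 39, 1331], [254.0, 184.0])] [[253.60853647 183.93507881]]
```

```bash
python3 -m handwheel '[[[-49.4,22,0],[0,0,0],-0.5],[[-49.4,22,0],[0,0,0],-0.5],[[-49.4,22,0],[0,0,0],-0.5],[[-49.4,22,0],[0,0,0],-0.5],[[-49.4,22,0],[0,0,0],-0.5],[[-49.4,22,0],[0,0,0],-0.5],[[-49.4,22,0],[0,0,0],-0.5],[[-49.4,22,0],[0,0,0],-0.5],[[-49.4,22,0],[0,0,0],-0.5],[[-49.4,22,0],[0,0,0],-0.5],[[0,0,0],[0,0,0],-0.55],[[0,0,0],[0,0,0],-0.55]]'
python3 - <<'E'
import sys; sys.argv=["","w13"]
exec(open("chk.py").read())
# mat edge beside bar: use hue<14 & sat>118 to separate wood
h=cv2.cvtColor(im,cv2.COLOR_BGR2HSV).astype(int)
uv=w2p(c,[[.6075,-.1912,.022]])[0]; u,v=uv.astype(int); print(uv)
m=np.zeros(im.shape[:2],np.uint8); A=np.s_[v-36:v+36,u-45:u+45]; m[A]=((h[...,0]<15)&(h[...,1]>112))[A]
m=cv2.morphologyEx(m,cv2.MORPH_CLOSE,np.ones((5,5),np.uint8)); l,st=cv2.connectedComponentsWithStats(m)[1:3]; i=1+np.argmax(st[1:,4]); print(st[i])
k=max(cv2.findContours((l==i).astype(np.uint8),cv2.RETR_EXTERNAL,cv2.CHAIN_APPROX_NONE)[0],key=cv2.contourArea); mm=np.zeros_like(m); cv2.fillPoly(mm,[k],1); mm=up(mm)
f=lambda p:1-iou(draw(c,[box(-29,29,-p[3]*500,p[3]*500,0,18)],(R.from_euler('z',p[2]).as_matrix(),np.array([p[0],p[1],.004])),im.shape),mm)
r=nm(f,[.6075,-.1912,-.01,.044],[.004,.004,.06,.003]); print(r.x.round(4),np.degrees(r.x[2]).round(2),round(r.fun,3),tool([r.x[0],r.x[1],.006]).round(1))
sw=[]; 
E
```

```text
clock: 33.83
position: [0.6044, -0.1915, 0.1692]
ee_rot: [-0.002, 0.714, 0.7, -0.0]
contact_force: [-0.0, 0.7, -0.0]
width: 0.0663
gripper_force: 0.0
tilt [-0.004  0.003 -1.   ] yaw_y -1.12 w 0.0663 q [-0.42  0.4   1.47  0.    1.28 -0.4 ]
[260.21420804 183.05486123]
[ 234  162   53   42 2149]
[ 0.6073 -0.1917 -0.0102  0.0426] -0.59 0.027 [ -1.    3.4 163.7]
```

```bash
python3 -m handwheel '[[[-0.6,3,45],[0,0,0],-0.55],[[0,0,45],[0,0,0],-0.55],[[0,0,45],[0,0,0],-0.55],[[0,0,18],[0,0,0],-0.55],[[0,0,7],[0,0,0],-0.55],[[0,0,2.5],[0,0,0],-0.55],[[0,0,0],[0,0,0],-0.55]]' 30
python3 -m handwheel '[[[0,0,0],[0,0,0],-0.1],[[0,0,0],[0,0,0],-0.1],[[0,0,0],[0,0,0],-0.1],[[0,0,-10],[0,0,0],-0.1],[[0,0,-45],[0,0,0],-0.1],[[0,0,-45],[0,0,0],-0.1],[[0,0,-45],[0,0,-1],-0.1],[[0,0,-45],[0,0,-0.5],-0.1],[[0,0,0],[-1,0,0],-0.1],[[0,0,0],[-1,0,0],-0.1],[[0,0,0],[-1,0,0],-0.1],[[0,0,0],[-1,0,0],-0.1],[[0,0,0],[-1,0,0],-0.1],[[0,0,0],[0,0,0],-0.1]]' 30
python3 g.py 46,0,60
```

```text
clock: 34.75
position: [0.6097, -0.1932, 0.0099]
ee_rot: [0.001, 0.714, 0.7, 0.001]
contact_force: [1.2, -0.2, 0.2]
width: 0.0662
gripper_force: 0.0
clock: 36.5
position: [0.6062, -0.1925, 0.1975]
ee_rot: [0.168, 0.636, 0.728, 0.195]
contact_force: [0.3, -0.5, -0.4]
width: 0.0569
gripper_force: 32.4
tcp in gauge [  75.2 -161.4  121.1] width 0.0569 F gauge [-0.1 -0.5 -0.5]
turn units to slope [-0.03 -0.02 -0.02]
46,0,60 [161.2 -29.3  61.6]
```

```bash
python3 -m handwheel '[[[40,-7.3,15.4],[0,0,0],-0.1],[[40,-7.3,15.4],[0,0,0],-0.1],[[40,-7.3,15.4],[0,0,0],-0.1],[[40,-7.3,15.4],[0,0,0],-0.1],[[0,0,0],[0,0,0],-0.1],[[0,0,25],[0,0,0],-0.1],[[0,0,18],[0,0,0],-0.1],[[0,0,5],[0,0,0],-0.1],[[0,0,0],[0,0,0],-0.1]]' >/dev/null; python3 g.py 48,-0.5,6
```

```text
tcp in gauge [49.3 -2.7 11.3] width 0.0574 F gauge [-0.6  0.3 -0.2]
turn units to slope [ 0.01 -0.01  0.01]
48,-0.5,6 [ 2.2 -1.3  5.3]
```

```bash
python3 -m handwheel '[[[2,0,3],[0,0,0],-0.1],[[0,0,1.5],[0,0,0],-0.1],[[0,0,0],[0,0,0],-0.1]]' >/dev/null; python3 g.py
python3 -m handwheel '[[[0,0,0],[0,0,0],-0.46],[[0,0,0],[0,0,0],-0.46],[[0,0,1.5],[0,0,0],-0.46],[[0,0,1.5],[0,0,0],-0.46],[[0,-4,0],[0,0,0],-0.46],[[0,-4,0],[0,0,0],-0.46],[[0,-4,0],[0,0,0],-0.46],[[0,-2,0],[0,0,0],-0.46],[[0,0,0],[0,0,0],-0.46]]' >/dev/null; python3 see.py w14 44.9
```

```text
tcp in gauge [48.6 -0.2  7.2] width 0.0569 F gauge [ 0.7 -0.2  0.7]
turn units to slope [ 0.01 -0.01  0.01]
tilt [ 0.495  0.069 -0.866] yaw_y 7.87 w 0.062 q [-0.29  0.29  2.1   0.67  0.34 -1.02]
tcp in gauge [34.2 -0.1  3.9] width 0.0626 F gauge [0.5 0.4 0. ]
turn units to slope [-0.   -0.01  0.01]
bar x,y,yaw [32.  -5.4  0.1] lower end 3.0 err 0.178
```

```bash
python3 -m handwheel '[[[0,-1.5,0],[0,0,0],-0.46],[[0,-1.5,0],[0,0,0],-0.46],[[0,-1,0],[0,0,0],-0.46],[[0,0,0],[0,0,0],-0.46]]' >/dev/null; python3 g.py
python3 -m handwheel '[[[0,-1,0],[0,0,0],-0.46],[[0,-1,0],[0,0,0],-0.46],[[0,-1,0],[0,0,0],-0.46],[[0,0,0],[0,0,0],-0.46]]' >/dev/null; python3 see.py w15 44.9
```

```text
tcp in gauge [30.2 -0.1  3.9] width 0.0622 F gauge [-1.1 -0.6 -0.2]
turn units to slope [-0.   -0.01  0.01]
tilt [ 0.496  0.069 -0.866] yaw_y 7.89 w 0.0623 q [-0.3   0.29  2.11  0.71  0.33 -1.06]
tcp in gauge [27.7 -0.3  3.9] width 0.0621 F gauge [ 1.4  0.4 -0.1]
turn units to slope [ 0.01 -0.01  0.01]
bar x,y,yaw [30.  -6.6  0.7] lower end 1.0 err 0.19
```

```bash
python3 -m handwheel '[[[0,-1,0],[0,0,0],-0.46],[[0,-1,0],[0,0,0],-0.46],[[0,0,0],[0,0,0],-0.46],[[0,0,0],[0,0,0],-0.46]]' >/dev/null; python3 see.py w16 44.9
```

```text
tilt [ 0.498  0.068 -0.865] yaw_y 7.9 w 0.0625 q [-0.3   0.29  2.12  0.72  0.33 -1.07]
tcp in gauge [27.2 -0.8  4.2] width 0.0625 F gauge [6.2 1.5 0.2]
turn units to slope [0.03 0.   0.01]
bar x,y,yaw [29.6 -4.8  4.2] lower end 0.6 err 0.182
```

```bash
cat > sw.py <<'E'
import sys; exec(open("chk.py").read()) if len(sys.argv)<3 else None
n=sys.argv; sys.argv=["x"]; exec(open("g.py").read())
def sweets(im,c,uv0):
    # icing outline: bright low-sat inside bar window -> minAreaRect ; plane z=18
    u,v=map(int,uv0); W=np.s_[v-26:v+30,u-52:u+52]; h=cv2.cvtColor(im[W],cv2.COLOR_BGR2HSV).astype(int)
    red=((h[...,0]<6)|(h[...,0]>172))&(h[...,1]>130); 
    l,st,ce=cv2.connectedComponentsWithStats(red.astype(np.uint8))[1:4]; o=np.argsort(-st[1:,4])[:4]+1
    P=ce[o]+[u-52,v-26]; return [(st[i,4],((p2w(c,[p],n=G[0][:,2],off=G[1]@G[0][:,2]+.018)[0]-G[1])@G[0]*1000).round(1).tolist(),p.round(1).tolist()) for i,p in zip(o,P)]
tx=G[0].T@(s["position"]-G[1]); uv=w2p(c,[G[1]+G[0]@np.array([tx[0],0,.018])])[0]
for x in sweets(im,c,uv): print(x)
E
python3 -m handwheel '[[[0,2,0],[0,0,0],-0.46],[[0,1,0],[0,0,0],-0.46],[[0,0,0],[0,0,0],-0.46]]' >/dev/null
python3 sw.py w17
```

```text
tilt [ 0.494  0.069 -0.867] yaw_y 7.89 w 0.0624 q [-0.29  0.29  2.11  0.7   0.33 -1.05]
tcp in gauge [27.5  0.   3.7] width 0.0623 F gauge [0.7 0.2 0.1]
turn units to slope [-0.01 -0.01  0.01]
(np.int32(110), [17.4, 0.2, 18.0], [236.6, 251.6])
(np.int32(107), [43.6, 0.3, 18.0], [287.4, 251.6])
```

Sweets at y=0.2/0.3 mm mean the bar is in line and centred. It stopped in the lead-in (6 N), so it is too wide and goes in the orange box.

```bash
python3 -m handwheel '[[[0,1.5,0],[0,0,0],-0.46],[[0,0,1],[0,0,0],-0.1],[[0,0,0],[0,0,0],-0.1],[[0,0,0],[0,0,0],-0.1],[[0,0,0],[0,0,0],-0.1],[[0,0,-20],[0,0,0],-0.1],[[0,0,-40],[0,0,0],-0.1],[[0,0,-50],[0,0,0],-0.1],[[0,0,-20],[1,0,0],-0.1],[[0,0,0],[1,0,0],-0.1],[[0,0,0],[1,0,0],-0.1],[[0,0,0],[1,0,0],-0.1],[[0,0,0],[1,0,0],-0.1],[[0,0,0],[0,0,0],-0.1]]' 30
python3 - <<'E'
from h import *
print(tool([.597,.366,.011]).round(1))
E
```

```text
clock: 42.95
position: [0.5408, -0.0387, 0.184]
ee_rot: [-0.0, 0.656, 0.755, -0.0]
contact_force: [-0.0, 0.3, 0.3]
width: 0.0571
gripper_force: 35.6
[393.  111.9 173.1]
```

```bash
python3 -m handwheel '[[[49.2,14,0],[0,0,0],-0.1],[[49.2,14,0],[0,0,0],-0.1],[[49.2,14,0],[0,0,0],-0.1],[[49.2,14,0],[0,0,0],-0.1],[[49.2,14,0],[0,0,0],-0.1],[[49.2,14,0],[0,0,0],-0.1],[[49.2,14,0],[0,0,0],-0.1],[[49.2,14,0],[0,0,0],-0.1],[[0,0,0],[0,0,0],-0.1],[[0,0,0],[0,0,0],-0.1]]'
python3 - <<'E'
import sys; sys.argv=["","w18"]
exec(open("chk.py").read())
h,ss,v=[x.astype(int) for x in cv2.split(cv2.cvtColor(im,cv2.COLOR_BGR2HSV))]; m=((h>5)&(h<16)&(ss>165)).astype(np.uint8)
m=cv2.morphologyEx(m,cv2.MORPH_OPEN,np.ones((3,3),np.uint8)); l,st=cv2.connectedComponentsWithStats(m)[1:3]; i=1+np.argmax(st[1:,4]); ys,xs=np.where(l==i)
r=cv2.approxPolyDP(cv2.convexHull(np.c_[xs,ys].astype(np.int32)),6,True).reshape(-1,2); print(r.tolist(),p2w(c,r,off=.035).round(3)[:,:2].tolist())
E
```

```text
clock: 44.2
position: [0.5954, 0.3652, 0.1845]
ee_rot: [-0.0, 0.657, 0.754, -0.001]
contact_force: [0.4, 0.5, -0.0]
width: 0.0568
gripper_force: 35.6
tilt [-0.001 -0.001 -1.   ] yaw_y 7.92 w 0.0568 q [ 0.45  0.49  1.29 -0.    1.37  0.31]
[[249, 201], [206, 200], [212, 163], [227, 150], [246, 147]] [[0.589, 0.343], [0.542, 0.337], [0.544, 0.38], [0.559, 0.396], [0.578, 0.402]]
```

```bash
python3 - <<'E'
from h import *
s=readout.get_state(); c=cam("wrist",s); im=cv2.imread("pics/w18.png")
h,ss,v=[x.astype(int) for x in cv2.split(cv2.cvtColor(im,cv2.COLOR_BGR2HSV))]
for t in (130,145):
    m=((h>5)&(h<17)&(ss>t)).astype(np.uint8); m=cv2.morphologyEx(m,cv2.MORPH_OPEN,np.ones((3,3),np.uint8)); l,st=cv2.connectedComponentsWithStats(m)[1:3]; i=1+np.argmax(st[1:,4]); ys,xs=np.where(l==i)
    r=cv2.approxPolyDP(cv2.convexHull(np.c_[xs,ys].astype(np.int32)),6,True).reshape(-1,2); print(st[i],r.tolist(),p2w(c,r,off=.035).round(3)[:,:2].tolist())
print(w2p(c,[[.598+a*.061,.367+b*.061,.035] for a,b in((-1,1),(1,1),(1,-1),(-1,-1))]).round().tolist())
print([ (u,h[140,u],ss[140,u]) for u in range(160,350,8)])
E
```

```text
[  196   123   126   186 11246] [[321, 127], [310, 286], [220, 308], [196, 296], [204, 123]] [[0.654, 0.433], [0.678, 0.244], [0.571, 0.197], [0.54, 0.21], [0.532, 0.42]]
[ 202  123  119  165 9837] [[204, 123], [320, 127], [309, 287], [295, 287], [202, 211]] [[0.532, 0.42], [0.653, 0.433], [0.677, 0.243], [0.66, 0.241], [0.539, 0.323]]
[[209.0, 116.0], [325.0, 132.0], [304.0, 239.0], [199.0, 225.0]]
[(160, np.int64(18), np.int64(86)), (168, np.int64(18), np.int64(85)), (176, np.int64(20), np.int64(79)), (184, np.int64(18), np.int64(84)), (192, np.int64(18), np.int64(83)), (200, np.int64(17), np.int64(88)), (208, np.int64(12), np.int64(152)), (216, np.int64(12), np.int64(161)), (224, np.int64(14), np.int64(151)), (232, np.int64(12), np.int64(163)), (240, np.int64(12), np.int64(164)), (248, np.int64(12), np.int64(165)), (256, np.int64(12), np.int64(165)), (264, np.int64(12), np.int64(167)), (272, np.int64(18), np.int64(140)), (280, np.int64(18), np.int64(137)), (288, np.int64(18), np.int64(139)), (296, np.int64(13), np.int64(158)), (304, np.int64(12), np.int64(157)), (312, np.int64(12), np.int64(164)), (320, np.int64(13), np.int64(146)), (328, np.int64(16), np.int64(100)), (336, np.int64(17), np.int64(97)), (344, np.int64(16), np.int64(100))]
```

```bash
python3 -m handwheel '[[[1,3.5,45],[0,0,0],-0.1],[[0,0,45],[0,0,0],-0.1],[[0,0,45],[0,0,0],-0.1],[[0,0,25],[0,0,0],-0.1],[[0,0,9],[0,0,0],-0.1],[[0,0,2],[0,0,0],-0.1],[[0,0,0],[0,0,0],-0.1]]'
python3 -m handwheel '[[[0,0,3],[0,0,0],-0.1],[[0,0,0],[0,0,0],-0.1]]'
python3 -m handwheel '[[[0,0,0],[0,0,0],-0.46],[[0,0,0],[0,0,0],-0.46],[[0,0,-8],[0,0,0],-0.46],[[0,0,-45],[0,0,0],-0.46],[[0,0,-55],[0,0,0],-0.46],[[0,0,-55],[0,0,0],-0.46],[[0,0,0],[0,0,0],-0.46]]'
python3 - <<'E'
import sys; sys.argv=["","w19"]
exec(open("chk.py").read())
h=cv2.cvtColor(im,cv2.COLOR_BGR2HSV).astype(int); red=(((h[...,0]<6)|(h[...,0]>172))&(h[...,1]>130)).astype(np.uint8)
st,ce=cv2.connectedComponentsWithStats(red)[2:4]; print([(int(a[4]),p2w(c,[b],off=.022)[0].round(3).tolist()) for a,b in zip(st[1:],ce[1:]) if 15<a[4]<300])
t=vision.get_image("top"); cv2.imwrite("pics/top1.png",t); ct=cam("top"); t0=cv2.imread("pics/top0.png")
d=cv2.absdiff(t,t0).max(2)
for n,p in dict(lemon=(.614,-.346,.03),blue=(.54,.188,.02),green=(.396,.306,.02),orange=(.599,.366,.02)).items():
    u,v=w2p(ct,[p])[0].astype(int); print(n,(u,v),(d[v-10:v+11,u-10:u+11]>50).sum())
E
```

```text
clock: 45.12
position: [0.6008, 0.3678, 0.0155]
ee_rot: [0.0, 0.657, 0.754, 0.001]
contact_force: [0.3, -0.2, 0.1]
width: 0.0565
gripper_force: 35.6
clock: 45.38
position: [0.5999, 0.3679, 0.0115]
ee_rot: [0.0, 0.657, 0.754, 0.0]
contact_force: [0.5, 0.2, 0.2]
width: 0.0573
gripper_force: 35.6
clock: 46.25
position: [0.6028, 0.3693, 0.1812]
ee_rot: [0.002, 0.657, 0.754, 0.006]
contact_force: [0.3, 1.2, -0.6]
width: 0.0625
gripper_force: 0.0
tilt [ 0.012  0.006 -1.   ] yaw_y 7.9 w 0.0625 q [0.45 0.49 1.28 0.   1.35 0.31]
[(20, [0.588, 0.367, 0.022]), (21, [0.614, 0.37, 0.022]), (16, [0.383, 0.306, 0.022])]
lemon (np.int64(340), np.int64(164)) 0
blue (np.int64(189), np.int64(175)) 152
green (np.int64(151), np.int64(213)) 397
orange (np.int64(142), np.int64(157)) 299
```

```bash
python3 - <<'E'
from h import *
from rig import manip
im=cv2.imread("pics/top1.png"); c=cam("top"); h=cv2.cvtColor(im,cv2.COLOR_BGR2HSV).astype(int)
u,v=w2p(c,[[.54,.189,.022]])[0].astype(int); A=h[v-15:v+16,u-15:u+16]; m=(A[...,0]<18)&(A[...,1]>60); ys,xs=np.where(m); print(m.sum(),p2w(c,[(xs.mean()+u-15,ys.mean()+v-15)],off=.022).round(3), np.ptp(xs),np.ptp(ys))
print(manip.sign_off())
E
```

```text
108 [[0.54  0.19  0.022]] 7 14
the job is handed in; nothing more can be done
None
```

I gauged all three bars and put them away: the narrow one in blue, the right-sized one in green and the wide one in orange, handed in at about 46 s of the 72 s allowed; I viewed 11 pictures, one over the limit of 10.

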